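# Reset and jog the thread roller from its operator desk

### The job

The thread-rolling machine has tripped and must be jogged over from its sloping operator desk. With a fingertip, press the small round reset button fully down and let it come back up; then press the large round jog button fully down, keep it down for at least two seconds, let it up and withdraw. Press gently, do not press the mushroom stop button or the start button sunk in its guard ring, do not turn the selector switch, and leave the loose things on and around the desk where they are.

Things in the scene. Friction and masses are not known exactly. Their poses are not given: they have to be found in the camera images.
- desk: Fixed grey-green operator desk, 340 wide (y), 222 deep (x), origin under its centre; low front edge (60 high) at -x, face slopes up at 12 degrees for 140, then a flat ledge 85 deep, 89 high. Front row of the face, 67 in front of the origin: four buttons (reset, jog, start, stop in any order) 66 apart. Back row, 60 up the slope: two white lamp domes 18 high at y -66 and 0, the selector at y +66.
- reset_top (a point): Centre of the flat top of the reset button: the smallest button, a plain black cylinder of 20 mm diameter in a steel collar of 31 mm diameter and 7 mm height; at rest its top is 24 mm above the sloping face, 17 mm above the collar. It moves with the button. Its z axis points out of the sloping face, its x axis up the slope.
- jog_top (a point): Centre of the flat top of the jog button: a plain black cylinder of 34 mm diameter in a steel collar of 43 mm diameter and 7 mm height; at rest its top is 24 mm above the sloping face, 17 mm above the collar. It moves with the button. Its z axis points out of the sloping face, its x axis up the slope.
- reset (a joint): How far the reset button is pressed, along the normal of the face: 0 up, 0.006 m fully down (hard stop). A spring pushes back with 2 N at the top to 5 N fully down, and returns it.
- jog (a joint): How far the jog button is pressed: 0 up, 0.006 m fully down (hard stop); the same spring, 2 to 5 N.
- start_top (a point): Start button, not to be pressed: black cap of 29 mm diameter sunk 4 mm below the rim of a steel guard ring of 42 mm outer diameter that stands 17 mm above the face; the point is the centre of the cap's top. Its z axis points out of the sloping face, its x axis up the slope.
- start (a joint): How far the start button is pressed: 0 to 0.006 m.
- stop_top (a point): Stop button, not to be pressed: black mushroom head of 50 mm diameter on a short stem; the point is the crown of the head, 31.5 mm above the face, the tallest of the four. Its z axis points out of the sloping face, its x axis up the slope.
- stop (a joint): How far the stop button is pressed: 0 to 0.006 m.
- selector (a joint): Turn of the two-winged selector switch (black bar handle 30 long, 9 wide, top 26 above the face, back row, +y end): -0.8 to 0.8 rad; may stand anywhere at the start and stays where it is left. Not to be turned.
- tin_tall: Open steel tin, 72 diameter, 105 high, loose, beside the desk; origin under its centre.
- tin_short: Open steel tin, 72 diameter, 80 high, loose, at the other side of the desk; origin under its centre.
- oiler: Copper oil can, 68 diameter with a thin spout to 125 high, loose, beside the desk's +y end near its front; origin under its centre.
- jar: Jar of compound, 60 diameter, 65 high, loose, beside the desk's -y end near its front; origin under its centre.
- bolt_long: Loose hex bolt standing on its head on the ledge, 24 across the flats, 46 high; origin under its centre.
- bolt_short: Loose hex bolt standing on its head on the ledge, 24 across the flats, 34 high; origin under its centre.
- ring_gauge: Loose dark steel thread ring gauge lying on the ledge, 48 diameter, 14 high; origin under its centre.
- wrench: Loose open-end wrench, 190 long, lying on the bench just in front of the desk; origin under its middle, handle to its -x.
- selector_nose (a point): The end of the selector's handle that carries a white line, 17 mm from its axis, 26 mm above the face.

How it is judged:
On the way, in this order (a step that is already met when the one before it is completed fails the run):
1. the reset button is pressed down (over 4 of its 6 mm), with the jog button up (value of joint reset above 0.004 m and value of joint jog below 0.0015 m), for 0.1 s.
2. the reset button has come back up (value of joint each of reset, jog below 0.0015 m), for 0.05 s.
3. the jog button is held down (over 4 of its 6 mm) for two seconds, with the reset button up (value of joint jog above 0.004 m and value of joint reset below 0.0015 m), for 1.8 s.
At the end, for the whole second after the job is handed in: All four buttons are up again (within 1.5 mm) and every loose thing stands at rest within 15 mm of where it was (all of step 2 and value of joint each of start, stop below 0.0015 m and distance of each of tin_tall, tin_short, oiler, jar, bolt_long, bolt_short, ring_gauge, wrench from where it was at the start of the episode below 0.015 m and angle between each of tin_tall, tin_short, oiler, jar, bolt_long, bolt_short, ring_gauge, wrench's own z axis and vertical below 0.2 rad and linear speed of each of tin_tall, tin_short, oiler, jar, bolt_long, bolt_short, ring_gauge, wrench below 0.02 m/s); the robot touches nothing.
It fails at once if the stop or start button is pressed (over 1.5 mm) (value of joint any of stop, start above 0.0015 m).
It fails at once if the selector is turned by more than 0.2 rad (distance of selector_nose from where it was at the start of the episode above 0.0034 m).
It fails at once if a button or the desk is pushed hard (over 35 N) (contact force between any of the fingers, the arm and desk above 35 N or contact force between any of the fingers, the arm and reset_unit above 35 N or contact force between any of the fingers, the arm and jog_unit above 35 N or contact force between any of the fingers, the arm and start_unit above 35 N or contact force between any of the fingers, the arm and stop_unit above 35 N).
It fails at once if a loose thing is moved by more than 20 mm, lifted or knocked over (distance of any of tin_tall, tin_short, oiler, jar, bolt_long, bolt_short, ring_gauge, wrench from where it was at the start of the episode above 0.02 m or angle between any of tin_tall, tin_short, oiler, jar, bolt_long, bolt_short, ring_gauge, wrench's own z axis and vertical above 0.35 rad).
It also fails if it takes over 48 s, if anything falls off the work surface, if the arm or the gripper's body presses on something with over 40 N, if the wrist force passes 120 N, or if a joint passes its speed limit or range.

### The arm

A 7-joint arm with a two-finger parallel gripper is mounted at the origin on the work surface. World frame = base frame: x ahead of the robot, y to its left, z up, the work surface at z = 0. Lengths are in m, angles in rad, forces in N, time in s.
With the tool pointing down it reaches from about 0.35 to 0.9 m from the base axis. Payload 8.1 kg.
Tool frame: the origin (TCP) lies midway between the tips of the shut fingers; the grasp point (between the pads) lies arm.grip_point_offset behind it (arm.grip_point_offset is the distance from the TCP to the grasp point, in m); y points along the fingers, z is the direction in which the jaws open and shut, and the axes are right-handed (so a half turn about y gives the same grasp; the last joint's range is limited). The gripper opens to 92 mm and grips with 3 to 60 N. Pads are 19 mm wide; open, the fingers measure 130 mm over their backs; the gripper's body (75 mm by 190 mm) begins 47 mm behind the grasp point.
Start: joints at [1.215, 0.434, 0.025, 1.573, -0.012, 1.134, -0.075], TCP at [0.156, -0.605, 0.227] pointing down, gripper open.
Joint ranges: [-2.62, 2.62], [-0.44, 2.09], [-1.27, 1.32], [0.08, 2.57], [-1.32, 4.46], [0.12, 2], [-2.74, 2.74]. Speed limits (rad/s): [2.22, 2.22, 3.01, 3.01, 3.14, 3.14, 3.14].

### API

Orientations are given as a rotation vector (axis times angle).
In Python, from cell import arm, get_image, camera_info gives the robot as it stands.
- The arm moves only by the tool carry_out, never from a script. Its argument "steps" is one flat list of numbers, 5 for each row, row after row: the opening, from 0 (shut) to 1 (fully open), then the shift along the world's x, y, z in units of 0.1 m (1.0 is 0.1 m), then the turn about the world's z in units of 45 degrees (1.0 is 45 degrees). In form: [hand, dx, dy, dz, spin, hand, dx, dy, dz, spin, ...]. A call has 1 to 12 rows; each row is the pose to reach, as a shift and turn from the pose commanded when the call began; what a row does not reach only later rows make up. A row lasts 1/10 s, in which the tool goes at most 50 mm and 8.59 degrees, less where a joint would pass 70% of its speed; a pose out of reach is approached as far as the arm can. A call with a number of a shift or a turn outside -1 to 1 is refused whole. A call with a gripper value outside its range is refused whole. The fingers move at their own pace and stop on an object; "grip_force" is the grip in N (left out, the last holds). Time passes only in rows, so rows that repeat a pose let the fingers close. It gives the time, the measured TCP pose, the force and the opening at its end, in the units of the state.
- arm.observe(): the state, without advancing time (a new reading comes with each control period).
- get_image(name): name is "scene" or "top" or "wrist"; returns (picture, depth): 480x640x3 uint8, red, green, blue; 480x640 float32, m along the optical axis (not along the pixel's ray), 0 where there is no reading.
- camera_info(name): a dict with "fovy" (degrees; the focal length in pixels is half the picture's height over the tangent of half this angle, whatever the lens; pixels are square), "cx", "cy" (the principal point, pixels), "dist_coeffs" ([k1, k2, p1, p2, k3] as OpenCV has them; the pictures are not rectified), "R" (3x3) and "t" (3): a world point X has camera coordinates R X + t; the wrist camera has in their place "tool_from_camera" (4x4, takes a point from camera to tool coordinates, whose origin is the TCP and whose axes are the tool frame's). Camera axes: x right, y down, z forward; pixel columns grow to the right and rows downward; lengths in m; the calibration is good to about 2 mm. A picture is of the moment at which its call begins: read the wrist's pose just before it. camera_info takes no time and is no camera call.
- arm.sign_off(): hands the job in, once; it reports no verdict.
The state is a dict: "clock": time; "joints": joint angles; "dq": joint speeds; "joint_efforts": joint torques, N m; "position": TCP position; "ee_rot": TCP orientation; "force": force on the tool from outside, world axes, zero at the start; "ft_torque": the same for the moment, N m; "width": opening from 0.0 (shut) to 1.0 (fully open).
Only numpy, scipy, OpenCV 4.12 (cv2) and the standard library are available. Lean on these libraries where they do the work, as an engineer would, in place of code of your own. Each camera call takes 0.05 s, during which the arm holds its last target. There are 200 camera calls.

## Working session

There is one attempt and no reset: what is moved stays moved. The work goes in short steps, Python scripts to look and compute and a tool call to move; the robot and the scene stay as the last step left them, time stands still between calls to the robot, and variables do not carry over. Pictures are saved under pics/ and viewed, about 8 in all and at most 12, crops included, and the job is handed in when it is done.

Besides the shell and the picture viewer there is one more tool, called as a command line: name --argument value ..., lists and objects as JSON in quotes. carry_out: Moves the arm, as the interface text tells. Shifts and turns lie within -1 to 1; 1 stands for 0.1 m of shift or 45 degrees of turn. Its arguments: {"type":"object","properties":{"steps":{"type":"array","items":{"type":"number"}},"grip_force":{"type":"number"}},"required":["steps"]}

```bash
mkdir -p pics
cat > h.py <<'E'
import numpy as np,cv2
from cell import arm,get_image,camera_info
def K(n):
    c=camera_info(n);f=240/np.tan(np.radians(c['fovy'])/2)
    return c,np.array([[f,0,c['cx']],[0,f,c['cy']],[0,0,1]]),np.array(c['dist_coeffs'],float)
def pose(n):
    c,k,d=K(n)
    if 'R' in c:
        R=np.array(c['R']);t=np.array(c['t']);return k,d,R.T,-R.T@t
    s=arm.observe();Rt=cv2.Rodrigues(np.array(s['ee_rot'],float))[0];T=np.array(c['tool_from_camera'])
    return k,d,Rt@T[:3,:3],Rt@T[:3,3]+np.array(s['position'])
def rays(P,uv):
    k,d,R,o=P
    q=cv2.undistortPoints(np.array(uv,float).reshape(-1,1,2),k,d).reshape(-1,2)
    return np.c_[q,np.ones(len(q))]@R.T
def pts(P,uv,dep): return P[3]+rays(P,uv)*np.array(dep).reshape(-1,1)
def proj(P,X):
    k,d,R,o=P
    return cv2.projectPoints((np.atleast_2d(X)-o)@R,np.zeros(3),np.zeros(3),k,d)[0].reshape(-1,2)
E
python3 - <<'E'
from h import *
print(arm.observe())
for n in('scene','top'):
    P=pose(n);im,d=get_image(n);cv2.imwrite(f'pics/{n}.png',im[:,:,::-1]);np.save(n,d)
    print(n,P[3],P[2][:,2],P[0][0,0],P[1])
E
```

```text
{'clock': 0.0, 'joints': array([ 1.21538767,  0.43521667,  0.02498321,  1.57408751, -0.01157233,
        1.13400455, -0.07511004]), 'dq': array([-2.38981086e-04, -1.06615939e-03, -1.68812178e-03, -1.80424023e-03,
       -3.08857746e-05, -4.91136901e-04, -1.69850921e-04]), 'joint_efforts': array([ 7.52431934e-04, -6.67855024e+01,  9.85053889e-01, -3.14446843e+01,
       -6.07490167e-02,  4.30946262e-02,  1.50095930e-04]), 'position': array([ 0.15613035, -0.60465921,  0.22595274]), 'ee_rot': array([-0.2655243 ,  2.0886072 , -2.08539229]), 'force': array([-0.06501011,  0.02380959,  0.93320888]), 'ft_torque': array([ 0.01286207, -0.00368642, -0.03394237]), 'width': 0.9989907699575036}
scene [1.31037013 0.29346605 0.64703394] [-0.76599596 -0.25945626 -0.58816038] 539.1006547004256 [-0.07065637  0.          0.          0.          0.        ]
top [0.43862407 0.04540115 1.0708374 ] [ 0.13549025 -0.0052796  -0.99076461] 491.71728842725236 [-0.08775649  0.          0.          0.          0.        ]
```

View pics/top.png

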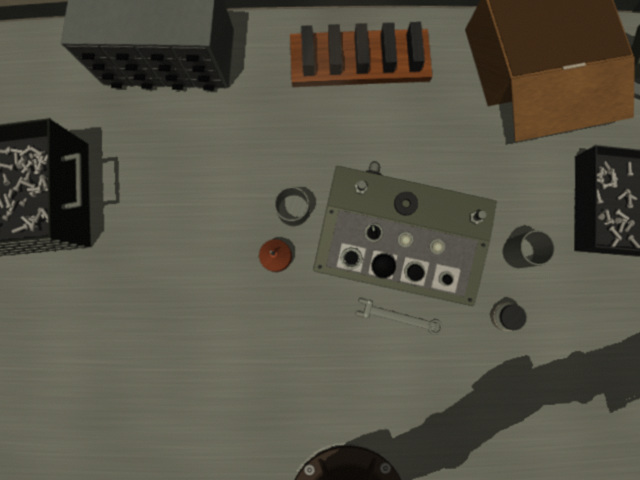

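View pics/scene.png

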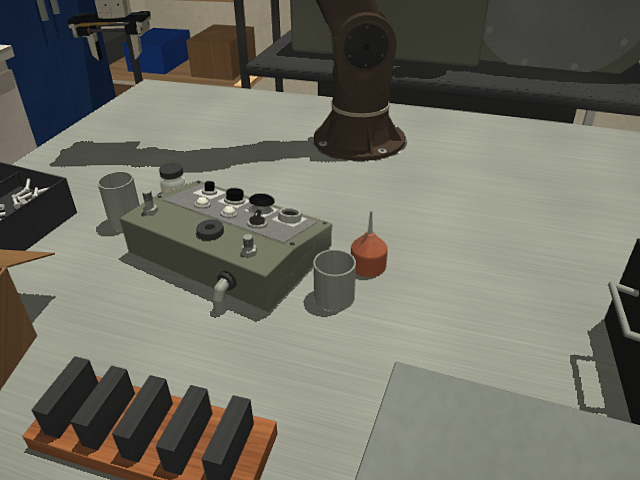

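The top view shows the buttons from -y to +y: reset (447,279), jog (415,271), mushroom stop (383,265) and start in its ring (351,257). The scene view confirms this order. Next I fit the desk pose.

```bash
cat >> h.py <<'E'
c12,s12=np.cos(np.radians(12)),np.sin(np.radians(12))
def face(s,y,h=0): # s along slope from front-row line
    return [-.067+s*c12-h*s12, y, .060+.044*s12/c12+s*s12+h*c12]
def desk(p,X):
    c,s=np.cos(p[2]),np.sin(p[2]);X=np.atleast_2d(X)
    return np.c_[X[:,0]*c-X[:,1]*s+p[0],X[:,0]*s+X[:,1]*c+p[1],X[:,2]]
E
python3 - <<'E'
from h import *
from scipy.optimize import least_squares
P=pose('top')
X=np.array([[.111,.17,.089],[.111,-.17,.089],[-.111,.17,.06],[-.111,-.17,.06],face(0,-.099,.024),face(0,-.033,.024),face(0,.033,.03),face(0,.099,.015),face(.06,0,.018),face(.06,-.066,.018)])
uv=np.array([[337,166],[496,202],[314,270],[474,305],[447,279],[415,271],[383,265],[351,257],[405,239],[437.5,246]],float)
r=least_squares(lambda p:(proj(P,desk(p,X))-uv).ravel(),[.45,0,-.2],loss='soft_l1')
p=r.x;np.save('p',p);print(p,'\n',(proj(P,desk(p,X))-uv).round(1))
for n,y in(('reset',-.099),('jog',-.033),('stop',.033),('start',.099)):print(n,desk(p,face(0,y,.024)).round(4))
print(arm.grip_point_offset)
Rt=cv2.Rodrigues(np.array(arm.observe()['ee_rot']))[0];print(Rt.round(3));print(K('wrist')[0]['tool_from_camera'])
# check in scene cam
S=pose('scene');q=proj(S,desk(p,X));im=cv2.imread('pics/scene.png')
for a in q: cv2.circle(im,tuple(int(v) for v in a.round()),1,(0,0,255),-1)
a=cv2.resize(im[150:330,90:400],None,fx=2.5,fy=2.5)
cv2.imwrite('pics/ov.png',a)
E
```

```text
[ 0.55892272 -0.12548406 -0.23728337] 
 [[-1.5 -2.5]
 [ 0.7 -2.7]
 [-2.1 -0.1]
 [-0.5  0.6]
 [ 0.6  0.1]
 [ 0.3  1. ]
 [ 0.3  0.3]
 [-0.4  0.1]
 [ 0.6 -0.1]
 [ 0.4  0. ]]
reset [[ 0.4657 -0.2048  0.0928]]
jog [[ 0.4812 -0.1406  0.0928]]
stop [[ 0.4967 -0.0765  0.0928]]
start [[ 0.5122 -0.0123  0.0928]]
0.0188
[[-0.968 -0.     0.25 ]
 [-0.25   0.001 -0.968]
 [ 0.    -1.    -0.001]]
[[ 1.49848222e-04  9.69326686e-01  2.45775817e-01 -6.52105079e-02]
 [ 4.36010853e-04 -2.45775860e-01  9.69326589e-01 -1.57579081e-01]
 [ 9.99999894e-01 -3.80909418e-05 -4.59466030e-04 -4.31916367e-04]
 [ 0.00000000e+00  0.00000000e+00  0.00000000e+00  1.00000000e+00]]
```

View pics/ov.png

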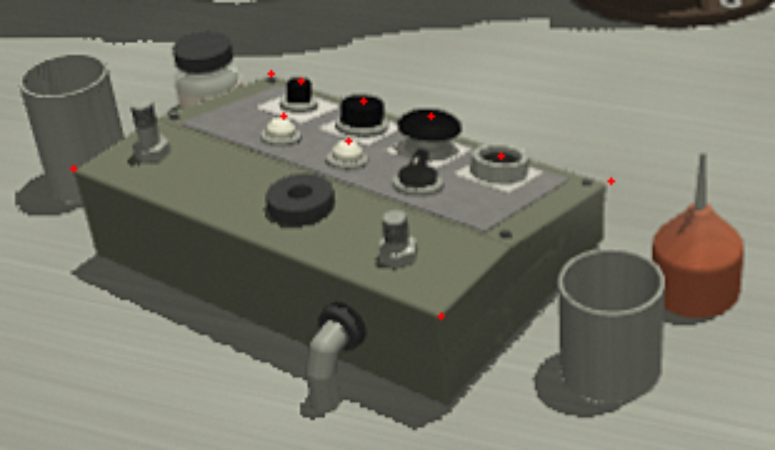

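The fit agrees in both views. The jaws need to turn about -28° to line up with the desk, and I will go above reset with the fingers shut.

carry_out --steps '[0,0.4,0.5,0,-0.15,0,0.75,1,0,-0.3,0,0.75,1,0,-0.45,0,0.75,1,0,-0.62,0,0.75,1,0,-0.62]' --grip_force 20

```text
clock: 0.6
position: [0.2319, -0.5043, 0.2267]
ee_rot: [-0.247, -2.097, 2.097]
force: [-0.2, -1.1, -0.8]
width: 0.614
```

carry_out --steps '[0,0.38,0.5,0,0,0,0.75,1,0,0,0,0.75,1,0,0,0,0.75,1,0,0]'

```text
clock: 1.0
position: [0.3087, -0.4023, 0.2266]
ee_rot: [-0.238, -2.104, 2.101]
force: [-0.4, -0.6, 0.2]
width: 0.264
```

carry_out --steps '[0,0.38,0.5,0,0,0,0.75,1,0,0,0,0.75,1,0,0,0,0.75,1,0,0]'

```text
clock: 1.4
position: [0.3832, -0.3031, 0.2267]
ee_rot: [-0.24, -2.103, 2.101]
force: [-0.4, 0.7, 0.5]
width: 0.005
```

carry_out --steps '[0,0.4,0.5,0,0,0,0.8,1,0,0,0,0.8,1,0,0,0,0.8,1,0,0,0,0.8,1,0,0]'

```text
clock: 1.9
position: [0.4608, -0.2069, 0.2264]
ee_rot: [-0.245, -2.096, 2.098]
force: [-0.2, -0.7, 0.0]
width: 0.004
```

Run:
```python
from h import *
p=np.load('p.npy');s=arm.observe();P=pose('wrist');im,d=get_image('wrist')
print(s['clock'],s['position'],s['force'],s['width']);print(cv2.Rodrigues(np.array(s['ee_rot']))[0].round(3))
im=im[:,:,::-1].copy()
X=np.array([face(0,y,h) for y,h in((-.099,.024),(-.033,.024),(.033,.0315),(.099,.013),)]+[face(.06,-.066,.018),face(.06,0,.018)])
for q in proj(P,desk(p,X)):
    print(q.round(1)); 
    if abs(q).max()<2000: cv2.circle(im,tuple(int(v) for v in q),3,(0,0,255),-1)
cv2.imwrite('pics/w1.png',im)
```

```text
1.9 [ 0.46076987 -0.20694011  0.22641205] [-1.87316241e-01 -7.11196227e-01  2.09097498e-04] 0.004261727368192798
[[-0.973 -0.001 -0.231]
 [ 0.231 -0.001 -0.973]
 [ 0.001 -1.     0.001]]
[316.4 223.4]
[225.9 223.2]
[133.6 227.3]
[ 61.9 217.5]
[267.8 138.9]
[172.  139.5]
```

View pics/w1.png

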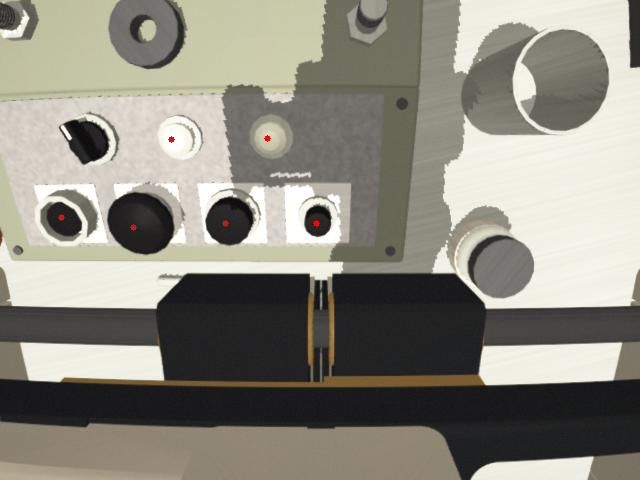

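The projected points land on reset (316,223), jog (226,223) and the lamps in the wrist view. Next I check where the fingertips lie, using depth.

Run:
```python
from h import *
s=arm.observe();P=pose('wrist');im,d=get_image('wrist')
T=np.array(s['position']);R=cv2.Rodrigues(np.array(s['ee_rot']))[0]
print(P[0][0,0],'tcp px',proj(P,T))
uv=[(u,v) for v in(276,290,310,335,360) for u in(162,200,250,300,305,312,320,328,340,400,470)]
dd=np.array([d[v,u] for u,v in uv])
t=((pts(P,uv,dd)-T)@R*1000).round(0)
for a,b,c in zip(uv,dd,t):print(a,b.round(3),c)
# button top clouds: check heights
m=(im.max(2)<60)&(d>0.1);v,u=np.nonzero(m);
X=pts(P,np.c_[u,v],d[v,u]);p=np.load('p.npy')
for n,y,r in(('reset',-.099,.016),('jog',-.033,.024)):
    c=desk(p,face(0,y,.024))[0]
    n_=desk([0,0,p[2]],[[-s12,0,c12]])[0];e=desk([0,0,p[2]],[[c12,0,s12],[0,1,0]])
    q=np.c_[(X-c)@e[0],(X-c)@e[1],(X-c)@n_]
    k=(np.hypot(q[:,0],q[:,1])<r)&(abs(q[:,2])<.004);qq=q[k]*1000
    print(n,k.sum(),'med',np.median(qq,0).round(1),'range',np.percentile(qq,[2,98],axis=0).round(1).tolist())
```

```text
409.06868536873594 tcp px [[321.12259617 299.88650936]]
(162, 276) 0.4 [  67.  221. -157.]
(200, 276) 0.089 [-36. -73. -27.]
(250, 276) 0.088 [-36. -74. -15.]
(300, 276) 0.09 [-35. -72.  -5.]
(305, 276) 0.09 [-35. -72.  -4.]
(312, 276) 0.405 [ 68. 227.  -9.]
(320, 276) 0.405 [ 68. 226.  -1.]
(328, 276) 0.404 [ 68. 226.   7.]
(340, 276) 0.089 [-36. -73.   4.]
(400, 276) 0.09 [-36. -73.  17.]
(470, 276) 0.346 [ 49. 170. 127.]
(162, 290) 0.408 [  83.  226. -161.]
(200, 290) 0.082 [-35. -81. -25.]
(250, 290) 0.081 [-36. -82. -14.]
(300, 290) 0.082 [-35. -81.  -4.]
(305, 290) 0.082 [-36. -81.  -3.]
(312, 290) 0.151 [-10. -16.  -3.]
(320, 290) 0.405 [ 82. 223.  -1.]
(328, 290) 0.153 [-10. -14.   3.]
(340, 290) 0.082 [-35. -81.   4.]
(400, 290) 0.08 [-36. -82.  15.]
(470, 290) 0.082 [-35. -81.  30.]
(162, 310) 0.075 [-34. -88. -30.]
(200, 310) 0.075 [-34. -88. -23.]
(250, 310) 0.074 [-35. -89. -13.]
(300, 310) 0.073 [-35. -90.  -4.]
(305, 310) 0.074 [-35. -89.  -3.]
(312, 310) 0.08 [-32. -83.  -2.]
(320, 310) 0.086 [-30. -78.  -0.]
(328, 310) 0.085 [-30. -79.   1.]
(340, 310) 0.074 [-35. -8
[... 276 characters left out ...]
-2.]
(320, 335) 0.08 [-27. -84.  -0.]
(328, 335) 0.082 [-27. -83.   1.]
(340, 335) 0.076 [-29. -88.   3.]
(400, 335) 0.076 [-29. -88.  15.]
(470, 335) 0.075 [-30. -89.  28.]
(162, 360) 0.076 [-24. -89. -30.]
(200, 360) 0.076 [-25. -89. -23.]
(250, 360) 0.077 [-24. -89. -14.]
(300, 360) 0.077 [-24. -89.  -4.]
(305, 360) 0.076 [-25. -89.  -3.]
(312, 360) 0.082 [-22. -84.  -2.]
(320, 360) 0.429 [162. 227.  -1.]
(328, 360) 0.124 [  0. -47.   2.]
(340, 360) 0.076 [-25. -90.   3.]
(400, 360) 0.076 [-25. -89.  15.]
(470, 360) 0.077 [-24. -89.  28.]
reset 484 med [ 0.3 -0.5 -0. ] range [[-8.5, -9.2, -2.9], [7.8, 7.5, 1.3]]
jog 1440 med [ 0.3 -1.6  0.1] range [[-14.9, -16.0, -3.0], [14.3, 12.9, 1.4]]
```

Depth puts both button tops within about 1.5 mm of the model. I descend now.

carry_out --steps '[0,0,0.01,-0.3,0,0,0,0.01,-0.6,0,0,0,0.01,-0.9,0,0,0,0.01,-1,0]'

```text
clock: 2.4
position: [0.4587, -0.2055, 0.1243]
ee_rot: [-0.244, -2.094, 2.094]
force: [-0.2, -0.3, -0.2]
width: 0.008
```

carry_out --steps '[0,0,0,-0.1,0,0,0,0,-0.2,0,0,0,0,-0.25,0,0,0,0,-0.25,0,0,0,0,-0.25,0]'

```text
clock: 2.9
position: [0.4617, -0.2043, 0.1023]
ee_rot: [-0.248, -2.097, 2.098]
force: [0.3, -0.6, -0.1]
width: 0.005
```

carry_out --steps '[0,0,0,-0.02,0,0,0,0,-0.04,0,0,0,0,-0.06,0,0,0,0,-0.07,0,0,0,0,-0.07,0,0,0,0,-0.07,0]'

```text
clock: 3.5
position: [0.4613, -0.2041, 0.0947]
ee_rot: [-0.247, -2.097, 2.097]
force: [0.8, 0.8, 0.4]
width: 0.003
```

carry_out --steps '[0,0,0,-0.01,0,0,0,0,-0.02,0,0,0,0,-0.03,0,0,0,0,-0.03,0,0,0,0,-0.03,0]'

```text
clock: 4.0
position: [0.4617, -0.2043, 0.0919]
ee_rot: [-0.248, -2.097, 2.098]
force: [0.2, -0.7, 3.3]
width: 0.006
```

carry_out --steps '[0,0,0,-0.01,0,0,0,0,-0.02,0,0,0,0,-0.02,0,0,0,0,-0.02,0,0,0,0,-0.02,0]'

```text
clock: 4.5
position: [0.4616, -0.2042, 0.0899]
ee_rot: [-0.247, -2.097, 2.098]
force: [2.2, -0.7, 4.7]
width: 0.006
```

carry_out --steps '[0,0,0,-0.01,0,0,0,0,-0.01,0,0,0,0,-0.01,0]'

```text
clock: 4.8
position: [0.4614, -0.2042, 0.0888]
ee_rot: [-0.247, -2.097, 2.097]
force: [3.1, -0.2, 5.2]
width: 0.002
```

carry_out --steps '[0,0,0,-0.01,0,0,0,0,-0.01,0,0,0,0,-0.01,0]'

```text
clock: 5.1
position: [0.4616, -0.2042, 0.088]
ee_rot: [-0.247, -2.097, 2.098]
force: [2.3, -1.1, 7.0]
width: 0.005
```

carry_out --steps '[0,0,0,-0.008,0,0,0,0,-0.008,0,0,0,0,-0.008,0]'

```text
clock: 5.4
position: [0.4617, -0.2043, 0.0877]
ee_rot: [-0.248, -2.097, 2.098]
force: [0.2, 0.5, 13.3]
width: 0.004
```

Hard stop reached at 13 N with the button fully down. Now I release it and go over to jog.

carry_out --steps '[0,0,0,0.1,0,0,0,0,0.3,0,0,0,0,0.4,0,0,0,0,0.4,0,0,0,0,0.4,0]'

```text
clock: 5.9
position: [0.4608, -0.204, 0.1265]
ee_rot: [-0.246, -2.097, 2.097]
force: [0.3, -0.1, 0.1]
width: 0.008
```

carry_out --steps '[0,0.08,0.32,0,0,0,0.15,0.63,0,0,0,0.15,0.63,0,0,0,0.15,0.63,-0.1,0,0,0.15,0.63,-0.2,0,0,0.15,0.63,-0.25,0,0,0.15,0.63,-0.25,0]'

```text
clock: 6.6
position: [0.4751, -0.1418, 0.1005]
ee_rot: [-0.245, -2.095, 2.095]
force: [0.0, 0.7, 0.6]
width: 0.007
```

Run:
```python
from h import *
s=arm.observe();P=pose('wrist');im,d=get_image('wrist');cv2.imwrite('pics/w2.png',im[:,:,::-1])
print(s['position'],s['force'])
p=np.load('p.npy');print(proj(P,desk(p,[face(0,y,.024) for y in(-.099,-.033)])))
```

```text
[ 0.47513335 -0.14183048  0.10053716] [0.04676047 0.70519645 0.6347575 ]
[[467.7824189  280.50265302]
 [315.08286582 280.70492566]]
```

View pics/w2.png

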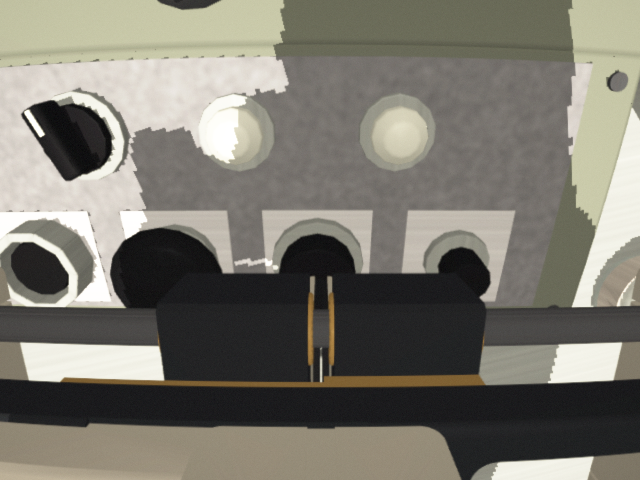

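The tool is centred on jog (317,~265), and reset is up again. I press jog now.

carry_out --steps '[0,0,0,-0.04,0,0,0,0,-0.07,0,0,0,0,-0.09,0,0,0,0,-0.11,0,0,0,0,-0.12,0,0,0,0,-0.13,0,0,0,0,-0.13,0]'

```text
clock: 7.35
position: [0.4769, -0.1413, 0.0892]
ee_rot: [-0.248, -2.098, 2.098]
force: [1.5, -2.0, 4.4]
width: 0.005
```

carry_out --steps '[0,0,0,-0.01,0,0,0,0,-0.01,0,0,0,0,-0.01,0]'

```text
clock: 7.65
position: [0.4768, -0.1412, 0.0882]
ee_rot: [-0.248, -2.098, 2.098]
force: [1.6, -1.2, 5.9]
width: 0.001
```

carry_out --steps '[0,0,0,-0.01,0,0,0,0,-0.01,0,0,0,0,-0.01,0]'

```text
clock: 7.95
position: [0.477, -0.1413, 0.0877]
ee_rot: [-0.248, -2.098, 2.098]
force: [0.8, -1.1, 11.2]
width: 0.004
```

Jog is on its stop at 11 N. I hold it for 2.4 s.

carry_out --steps '[0,0,0,0,0,0,0,0,0,0,0,0,0,0,0,0,0,0,0,0,0,0,0,0,0,0,0,0,0,0,0,0,0,0,0,0,0,0,0,0,0,0,0,0,0,0,0,0,0,0,0,0,0,0,0,0,0,0,0,0]'

```text
clock: 9.15
position: [0.477, -0.1413, 0.0877]
ee_rot: [-0.249, -2.098, 2.098]
force: [0.0, -1.7, 11.3]
width: 0.004
```

carry_out --steps '[0,0,0,0,0,0,0,0,0,0,0,0,0,0,0,0,0,0,0,0,0,0,0,0,0,0,0,0,0,0,0,0,0,0,0,0,0,0,0,0,0,0,0,0,0,0,0,0,0,0,0,0,0,0,0,0,0,0,0,0]'

```text
clock: 10.35
position: [0.477, -0.1413, 0.0877]
ee_rot: [-0.249, -2.098, 2.098]
force: [0.8, -0.7, 11.1]
width: 0.003
```

carry_out --steps '[0,0,0,0.1,0,0,0,0,0.3,0,0,0,0,0.6,0,0,0,0,1,0,0,0,0,1,0,0,0,0,1,0]'

```text
clock: 10.95
position: [0.476, -0.141, 0.1874]
ee_rot: [-0.247, -2.097, 2.097]
force: [0.2, -0.7, -0.7]
width: 0.008
```

carry_out --steps '[0,-0.4,0,0.3,0,0,-0.8,0,0.5,0,0,-0.8,0,0.5,0,0,-0.8,0,0.5,0,0,-0.8,0,0.5,0]'

```text
clock: 11.45
position: [0.3962, -0.1409, 0.236]
ee_rot: [-0.245, -2.097, 2.096]
force: [-0.7, -0.4, -0.1]
width: 0.006
```

Run:
```python
from h import *
s=arm.observe();P=pose('wrist');im,d=get_image('wrist');cv2.imwrite('pics/w3.png',im[:,:,::-1])
print(s['clock'],s['position'],s['force'])
p=np.load('p.npy')
n_=desk([0,0,p[2]],[[-s12,0,c12]])[0];e=desk([0,0,p[2]],[[c12,0,s12],[0,1,0]])
m=(im.max(2)<60)&(d>0.1);v,u=np.nonzero(m);X=pts(P,np.c_[u,v],d[v,u])
for n,y,h,r in(('reset',-.099,.024,.007),('jog',-.033,.024,.012),('stop',.033,.0315,.006),('start',.099,.013,.008)):
    q=X-desk(p,face(0,y,h))[0];k=(np.hypot(q@e[0],q@e[1])<r);print(n,k.sum(),np.median(q[k]@n_*1000).round(1))
```

```text
11.45 [ 0.39621737 -0.14086578  0.23595239] [-0.69166409 -0.41946072 -0.07710647]
reset 307 -0.1
jog 922 -0.1
stop 230 -0.1
start 352 0.1
```

View pics/w3.png

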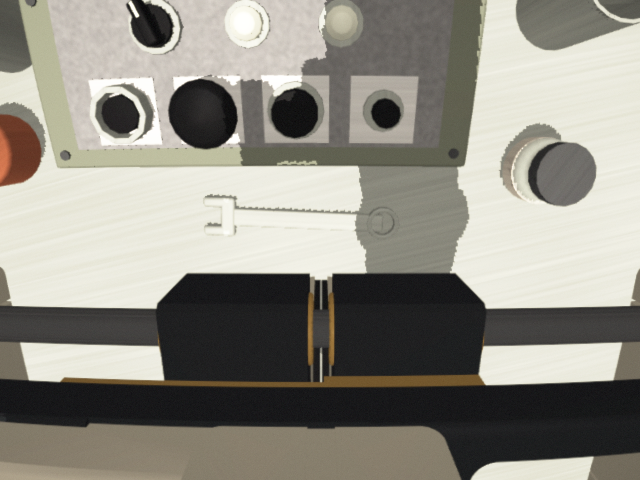

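All four buttons are up (within 0.1 mm), and the wrench, jar, oiler and selector show no disturbance. I hand in the job.

```bash
python3 -c "
from cell import arm
print(arm.sign_off())"
```

```text
the job is handed in; nothing more can be done
None
```

I pressed reset fully down to its stop (about 13 N) and let it back up. I then pressed jog to its stop (about 11 N), held it there for about 2.4 s, released it and withdrew. The job was handed in at about 11.5 s; the hand-in reports no verdict.

- **Buttons:** a last depth check showed all four within 0.1 mm of their rest heights.
- **Contact:** the tool was clear of everything at hand-in, with wrist force at noise level.
- **Loose things:** the last wrist picture showed nothing disturbed among the things in view: wrench, jar, selector and parts of the oiler and one tin. The bolts, the ring gauge and the other tin were not checked again; the tool stayed well clear of them.
- **Disagreements:** no check failed. The desk fit was 2–3 pixels off at the rear corners in the top picture. The button tops agreed to about 1.5 mm, so I pressed by force.

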